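# Lock the roll-gap adjuster of a bench dough sheeter

## Task

The roll gap on this dough sheeter is set, but the right-hand adjuster's lever locknut is still slack, and turning it drags the brass adjusting nut round with it. Fit the flat spanner fully home on the brass nut's flats with its handle beside the carrying handle's near leg, so that the leg stops it, then push the lever clockwise until it stops solid; the brass nut may shift from its mark only by the spanner's few degrees of slack. Take the spanner off again and lay it flat on the bench, and leave the scraper, shaker jar and bowl where they are.

Things in the scene. Friction and masses are not known exactly. Their poses are not given: they have to be found in the camera images.
- sheeter: Fixed bench dough sheeter. Flat steel deck 260 (x) by 440 (y) mm, 160 mm above the bench; grey motor box at +y, to 312 mm. Origin: its middle, at bench level; x to its far side, y to the motor, z up. Two equal roll-gap adjusters on the deck at (-20,-150), the slack one, and (-20,150) mm, already tight. D-shaped carrying handle, 54 mm high, along x at y 12, from x 8 to 113 mm.
- adjuster_axis (a point): Slack adjuster's axis at deck level; frame turns with its brass nut. Brass nut: round, 56 mm, 13 mm high, lying on the deck, two flats 44 mm apart, 35 mm long, facing -x and +x, running along y (sheeter's y when on its mark). Red line at its -y edge meets a red deck mark. 1 mm above: steel hexagon locknut, 40 mm across flats, to 32 mm above deck; spindle end to 46 mm.
- adjuster (a joint): Turn of the brass nut, rad, clockwise from above positive, 0 = on its mark; starts within 0.025. It turns at about 0.3 N m, less than the locknut's drag, so unheld it follows the lever. With the spanner on it can still turn about 3 degrees in the jaw and 3 more until the handle meets the leg.
- locknut (a joint): Turn of the lever locknut relative to the brass nut, rad, clockwise from above (tightening) positive. Starts at 0 to 0.45; stops solid, tight, at 1.10. Drag 0.9 N m: about 8 N at the ball, 11 N at 82 mm from the axis. Stays where it is left.
- lever_ball (a point): Centre of the black ball (30 mm) on the locknut's lever end, 112 mm from the axis, 58 mm above deck. The lever, a 14 mm round steel bar, rises from the locknut (35 mm above deck at 42 mm from the axis, 48 mm at 82 mm). Heading in the sheeter's frame, brass nut on its mark: -62 degrees at joint value 0, -125 when tight.
- handle_leg (a point): Deck-level foot of the carrying handle's leg nearest the robot, an upright 16 mm round bar: 162 mm from the slack adjuster's axis along the sheeter's +y and 28 mm to its +x side. A spanner home on the brass nut, handle towards the sheeter's +y, has about 7 mm between its edge and this leg; tightening swings it against the leg.
- spanner: Loose flat open-ended spanner, dark steel, red handle end, 200 mm long, 10 mm thick, 0.4 kg, on the bench at the right. Origin: underside, at jaw centre (on the brass nut's axis when home); +x along the handle, z up. Jaw 46 mm wide, open to -x; prongs, 75 mm over all, reach x -20, throat at x 29; straight handle 26 mm wide, x 45 to 180; balance point near x 60 mm.
- scraper: Bystander: dough scraper with blue handle, 110 mm wide, 22 mm high, lying on the deck near the motor end. Origin: underside, near its middle.
- shaker: Bystander: white shaker jar with yellow cap, 60 mm across, 110 mm high, on the bench to the right. Origin: centre of underside.
- bowl: Bystander: pink plastic bowl, 100 mm across, 45 mm high, on the bench to the right. Origin: centre of underside.

How it is judged:
On the way, in this order (a step that is already met when the one before it is completed fails the run):
1. the spanner is home on the brass nut's flats, flat on the deck, handle towards the carrying handle's near leg (horizontal distance between spanner and adjuster_axis below 0.007 m and z of spanner in the frame of sheeter below 0.166 m and angle between the x axis of spanner and the y axis of sheeter, either way round below 0.17 rad and x of handle_leg in the frame of spanner above 0.1 m), for 0.2 s.
2. with the spanner still on the brass nut, the lever locknut is tight (within 0.06 rad of its stop) (value of joint locknut above 1.04 rad and horizontal distance between spanner and adjuster_axis below 0.012 m), for 0.2 s.
At the end, for the whole second after the job is handed in: The locknut is tight (within 0.06 rad of its stop), the brass adjusting nut is within 0.21 rad (12 degrees) of its mark, and the spanner lies flat and still on the bench, off the machine (value of joint locknut above 1.04 rad and value of joint adjuster between -0.21 and 0.21 rad and height (world z) of spanner below 0.015 m and angle between the z axis of spanner and the z axis of sheeter, either way round below 0.1 rad and linear speed of spanner below 0.02 m/s); the robot touches nothing.
It fails at once if the brass adjusting nut turns more than 0.21 rad (12 degrees) from its mark (value of joint adjuster above 0.21 rad or value of joint adjuster below -0.21 rad).
It fails at once if the scraper, shaker jar or bowl is moved more than 30 mm (distance of any of scraper, shaker, bowl from where it was at the start of the episode above 0.03 m).
It also fails if it takes over 67 s, if anything falls off the work surface, if the arm or the gripper's body presses on something with over 40 N, if the wrist force passes 120 N, or if a joint passes its speed limit or range.

## Robot

A 6-joint arm with a two-finger parallel gripper is mounted at the origin on the work surface. World frame = base frame: x ahead of the robot, y to its left, z up, the work surface at z = 0. Lengths are in m, angles in rad, forces in N, time in s.
With the tool pointing down it reaches from about 0.425 to 0.95 m from the base axis. Payload 14.7 kg.
Tool frame: the origin (TCP) lies at the very end of the fingers, on their centre line; the grasp point (between the pads) lies 19 mm behind it; z points along the fingers, y is the line along which they close (so a half turn about z gives the same grasp; the last joint's range is limited). The gripper opens to 85 mm and grips with 20 to 120 N. Pads are 22 mm wide; open, the fingers measure 114 mm over their backs; the gripper's body (76 mm by 85 mm) begins 54 mm behind the grasp point. The pads swing forward as they close: fully open they stand 13 mm farther back than shut.
Start: joints at [-1.393, 0.48, 1.596, -0, 1.065, -0.047], TCP at [0.145, -0.634, 0.231] pointing down, gripper open.
Joint ranges: [-2.75, 2.75], [-0.82, 2.05], [0.23, 2.67], [-1.56, 4.7], [0.09, 2.69], [-2.92, 2.92]. Speed limits (rad/s): [1.89, 1.89, 2.39, 3.01, 3.01, 3.01].

## Interface

Orientations are given as a rotation vector (axis times angle).
In Python, from workcell import ctrl gives the robot as it stands. The module is installed in compiled form; this text tells all that it offers.
- The arm moves only by the tool move_arm, never from a script. Its argument "targets" is a list of rows, each a list of 7 numbers: the shift along the tool's x, y, z in mm, then the turn, a rotation vector about the tool's x, y, z in degrees, then the finger opening in mm, from 0 to 85.4. In form: [[x, y, z, wx, wy, wz, claw], ...]. A call has 1 to 10 rows; each row is the pose to reach, as a shift and turn from the pose commanded when the call began, along the tool's axes at that moment; what a row does not reach only later rows make up. A row lasts 1/10 s, in which the tool goes at most 50 mm and 8.59 degrees, less where a joint would pass 70% of its speed; a pose out of reach is approached as far as the arm can. A call with a gripper value outside its range is refused whole. The fingers move at their own pace and stop on an object; "squeeze" is the grip in N (left out, the last holds). Time passes only in rows, so rows that repeat a pose let the fingers close. It gives the time, the measured TCP pose, the force, the opening and the grip force at its end, in the units of the state.
- ctrl.state(): the state, without advancing time (a new reading comes with each control period).
- ctrl.get_image(name): name is "side" or "top"; returns the picture (480x640x3 uint8, blue, green, red); there is no depth.
- ctrl.get_calibration(name): a dict with "mtx" (3x3 intrinsics, pixels), "k1" (the pictures are not rectified: a ray, as slopes to the right and down, at radius r is drawn at 1 + k1 r^2 times it, then the intrinsics apply), "rvec" (rotation vector, rad) and "tvec" (3), from world to camera coordinates, as OpenCV has them. Camera axes: x right, y down, z forward; pixel columns grow to the right and rows downward; lengths in m; the calibration is good to about 2 mm. A picture is of the moment at which its call begins. get_calibration takes no time and is no camera call.
- ctrl.hand_in(): hands the job in; it is judged then, once.
Trained networks look in the newest picture that a camera, given by its name, has taken for a name from the list of things; names that differ only in an ending like _2 or _b are one class to them, and where a whole thing is asked for, a point or a joint stands for the part that bears it (a point fixed in the world has none). Each returns a list of dicts, best first, with "confidence" (0 to 1); they miss things now and then, are a little off and sometimes report something else, mostly with a low value. They report only what shows in the picture. A call takes as long as a camera call.
- ctrl.spot_in(camera, target): "location" ([column, row] in pixels, amid what is visible of it).
- ctrl.cut_out(camera, target): "mask" (480x640 bool, what is visible of it) and "location" ([column, row] in pixels, amid what is visible of it).
The state is a dict: "time_s": time; "q": joint angles; "joint_velocities": joint speeds; "joint_efforts": joint torques, N m; "position": TCP position; "tcp_rot": TCP orientation; "force": force on the tool from outside, world axes, zero at the start; "wrist_torque": the same for the moment, N m; "opening": opening from 0.0 (shut) to 1.0 (fully open); "grasp_force": force on a finger pad.
Only numpy, scipy, OpenCV 4.12 (cv2) and the standard library are available. Lean on these libraries where they do the work, as an engineer would, in place of code of your own. Each camera call takes 0.05 s, during which the arm holds its last target. There are 200 camera calls.

## Working session

There is one attempt and no reset: what is moved stays moved. The work goes in short steps, Python scripts to look and compute and a tool call to move; the robot and the scene stay as the last step left them, time stands still between calls to the robot, and variables do not carry over. Pictures are saved under pics/ and viewed, at most 12 in all, crops included, and the job is handed in when it is done.

Besides the shell and the picture viewer there is one more tool, called after ">>>" in YAML: its name, and indented under it one key for each argument. move_arm: Moves the arm, as the interface text tells. Its arguments: {"type":"object","properties":{"targets":{"type":"array"},"squeeze":{"type":"number"}},"required":["targets"]}

```bash
mkdir -p pics
cat > h.py <<'E'
import numpy as np, cv2
from workcell import ctrl
from scipy.spatial.transform import Rotation as R
def cal(n):
    c=ctrl.get_calibration(n); return np.array(c["mtx"]),c["k1"],R.from_rotvec(np.ravel(c["rvec"])).as_matrix(),np.ravel(c["tvec"])
def p2w(n,uv,z):
    K,k1,Rm,t=cal(n)
    uv=np.atleast_2d(np.array(uv,float)).reshape(-1,1,2)
    s=cv2.undistortPointsIter(uv,K,np.array([k1,0,0,0.]),None,None,(3,50,1e-10)).reshape(-1,2)
    d=np.c_[s,np.ones(len(s))]@Rm; o=-Rm.T@t
    return o+d*((z-o[2])/d[:,2])[:,None]
def w2p(n,P):
    K,k1,Rm,t=cal(n)
    return cv2.projectPoints(np.atleast_2d(np.array(P,float)),cv2.Rodrigues(Rm)[0],t,K,np.array([k1,0,0,0.]))[0].reshape(-1,2)
def snap(n,f):
    im=ctrl.get_image(n); cv2.imwrite("pics/"+f,im); return im
E
python3 - <<'E'
from h import *
for n in("side","top"):
    snap(n,n+"0.png"); K,k,Rm,t=cal(n); print(n,K[0,0],k,-Rm.T@t,Rm[2])
    for x in("sheeter","adjuster_axis","lever_ball","spanner","scraper","shaker","bowl","handle_leg"):
        print(x,[(np.round(d["location"]),round(d["confidence"],2)) for d in ctrl.spot_in(n,x)[:3]])
E
```

```text
side 523.2466103216955 -0.1551388871935172 [0.22353671 0.68530518 1.02314435] [ 0.29549331 -0.61918097 -0.72752913]
sheeter []
adjuster_axis [(array([279., 341.]), 0.66), (array([319., 239.]), 0.57)]
lever_ball [(array([315., 222.]), 0.89), (array([399., 227.]), 0.73)]
spanner [(array([397., 225.]), 0.8)]
scraper [(array([211., 322.]), 0.83)]
shaker [(array([338., 182.]), 0.79)]
bowl [(array([307., 204.]), 0.63)]
handle_leg [(array([279., 340.]), 0.94)]
top 453.6763818615997 -0.09756661420790727 [ 0.38055566 -0.08552637  1.05583597] [ 0.21805151  0.02997018 -0.97547697]
sheeter [(array([235., 247.]), 0.97)]
adjuster_axis [(array([235., 245.]), 0.71), (array([322., 237.]), 0.58)]
lever_ball [(array([330., 230.]), 0.89)]
spanner [(array([437., 320.]), 0.95)]
scraper [(array([181., 184.]), 0.72)]
shaker [(array([466., 225.]), 0.76), (array([330., 232.]), 0.71)]
bowl [(array([415., 215.]), 0.71), (array([235., 246.]), 0.35)]
handle_leg [(array([232., 247.]), 0.89)]
```

View pics/top0.png

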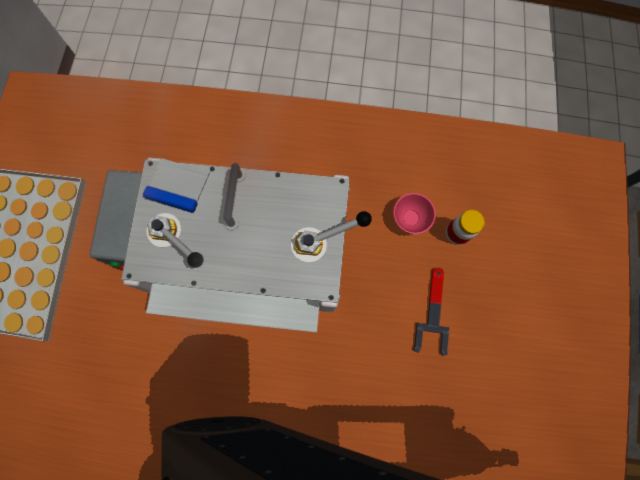

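View pics/side0.png

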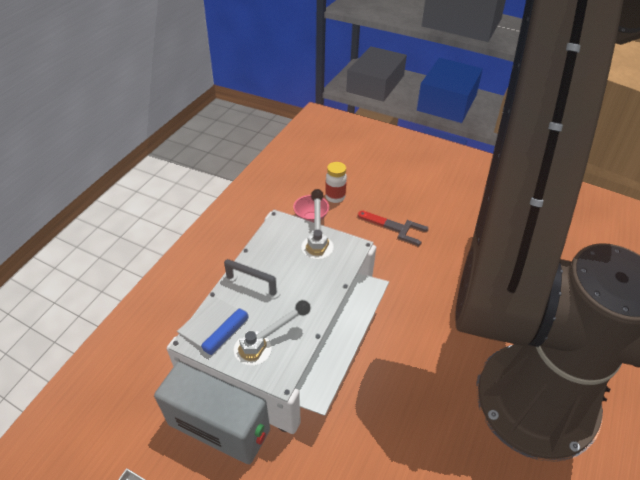

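```bash
cat >> h.py <<'E'
def S(pose,P):
    x,y,a=pose; P=np.atleast_2d(np.array(P,float)); c,s=np.cos(a),np.sin(a)
    return np.c_[x+c*P[:,0]-s*P[:,1], y+s*P[:,0]+c*P[:,1], P[:,2]]
E
python3 - <<'E'
from h import *
im=cv2.imread("pics/top0.png")
hsv=cv2.cvtColor(im,cv2.COLOR_BGR2HSV)
w=((hsv[...,2]>225)&(hsv[...,1]<30)).astype(np.uint8)
res=[]
for c in ((309,244),(164,229)):
    m=np.zeros_like(w); cv2.circle(m,c,22,1,-1); pts=np.argwhere(m&w)[:,::-1]
    h=cv2.convexHull(pts.astype(np.int32)); e=cv2.fitEllipse(h); print(len(pts),e); res.append(e[0])
P=p2w("top",res,0.16); print(P)
d=P[1]-P[0]; a=np.arctan2(-d[0],d[1]); print("yaw",a,"dist",np.linalg.norm(d))
mid=P.mean(0); c,s=np.cos(a),np.sin(a); o=mid[:2]-np.array([c*-.02,s*-.02]); pose=(*o,a); print("pose",pose)
# overlay
pts=[(-.13,-.22,.16),(.13,-.22,.16),(.13,.22,.16),(-.13,.22,.16),(.008,.012,.16),(.113,.012,.16),(-.02,-.15,.16),(-.02,.15,.16),(-.02,-.15,.206)]
sh={}
for n in("top","side"):
    I=cv2.imread(f"pics/{n}0.png"); 
    sc=3; x0,y0=(255,150) if n=="top" else (230,160)
    C=cv2.resize(I[y0:y0+200,x0:x0+266],None,fx=sc,fy=sc,interpolation=cv2.INTER_CUBIC)
    if n=="top":
        x0,y0=(210,150); C=cv2.resize(I[y0:y0+200,x0:x0+266],None,fx=sc,fy=sc,interpolation=cv2.INTER_CUBIC)
    for p in w2p(n,S(pose,pts)): cv2.circle(C,tuple(int(round(v)) for v in ((p-[x0,y0]+.5)*sc)),2,(0,255,0),-1)
    cv2.imwrite(f"pics/z_{n}.png",C)
# ball triangulate using dark blobs
ctrl.get_image("top");mt=ctrl.cut_out("top","spanner"); m=mt[0]["mask"]; print(mt[0]["confidence"],m.sum()); np.save("m.npy",m)
q=np.argwhere(m)[:,::-1].astype(float); W=p2w("top",q,0.01)[:,:2]
r=cv2.minAreaRect((W*1000).astype(np.float32)); print("spanner rect",r, cv2.boxPoints(r))
E
```

```text
Traceback (most recent call last):
cv2.error: OpenCV(4.12.0) /io/opencv/modules/imgproc/src/shapedescr.cpp:356: error: (-215:Assertion failed) n >= 0 && (depth == CV_32F || depth == CV_32S) in function 'fitEllipseNoDirect'
```

```bash
cat > m.py <<'E'
from h import *
im=cv2.imread("pics/top0.png")
hsv=cv2.cvtColor(im,cv2.COLOR_BGR2HSV)
res=[]
for c in ((309,244),(164,229)):
    m=np.zeros(im.shape[:2],np.uint8); cv2.circle(m,c,22,1,-1); v=hsv[...,2][m>0]
    print(np.percentile(v,[10,30,50,70,90,98]))
    w=((hsv[...,2]>np.percentile(v,98)-22)&(hsv[...,1]<40)&(m>0))
    pts=np.argwhere(w)[:,::-1]
    h=cv2.convexHull(pts.astype(np.int32).copy()); e=cv2.fitEllipse(h); print(len(pts),e); res.append(e[0])
P=p2w("top",res,0.16); print(P)
d=P[1]-P[0]; a=np.arctan2(-d[0],d[1]); print("yaw",a,"dist",np.linalg.norm(d))
mid=P.mean(0); c,s=np.cos(a),np.sin(a); o=mid[:2]-np.array([c*-.02,s*-.02]); pose=(*o,a); print("pose",pose)
pts=[(-.13,-.22,.16),(.13,-.22,.16),(.13,.22,.16),(-.13,.22,.16),(.008,.012,.16),(.113,.012,.16),(-.02,-.15,.16),(-.02,.15,.16),(-.02,-.15,.206)]
for n in("top","side"):
    I=cv2.imread(f"pics/{n}0.png"); 
    sc=3; x0,y0=(200,150) if n=="top" else (190,160)
    C=cv2.resize(I[y0:y0+200,x0:x0+266],None,fx=sc,fy=sc,interpolation=cv2.INTER_CUBIC)
    for p in w2p(n,S(pose,pts)): cv2.circle(C,tuple(int(round(v)) for v in ((p-[x0,y0]+.5)*sc)),2,(0,255,0),-1)
    cv2.imwrite(f"pics/z_{n}.png",C)
mt=ctrl.cut_out("top","spanner"); m=mt[0]["mask"]; print(mt[0]["confidence"],m.sum()); np.save("m.npy",m)
q=np.argwhere(m)[:,::-1].astype(float); W=p2w("top",q,0.01)[:,:2]
r=cv2.minAreaRect((W*1000).astype(np.float32)); print("spanner rect",r, cv2.boxPoints(r))
E
python3 m.py
```

```text
[ 88. 140. 154. 164. 202. 206.]
293 ((308.333984375, 244.3085479736328), (34.194496154785156, 34.859527587890625), 93.29808044433594)
[ 89. 140. 148. 159. 196. 200.]
263 ((163.45840454101562, 229.7957000732422), (31.44165802001953, 35.198421478271484), 43.03727340698242)
[[ 0.57846944 -0.05367249  0.16      ]
 [ 0.5701163   0.24646576  0.16      ]]
yaw 0.027823767334192853 dist 0.30025446648915594
pose (np.float64(0.5942851283556971), np.float64(0.09695303845243654), np.float64(0.027823767334192853))
0.7 1376
spanner rect ((495.75518798828125, -356.6077575683594), (78.82821655273438, 198.95388793945312), 88.82936096191406) [[ 395.49377 -393.98132]
 [ 594.4061  -398.04596]
 [ 596.0166  -319.2342 ]
 [ 397.10425 -315.16956]]
```

View pics/z_top.png

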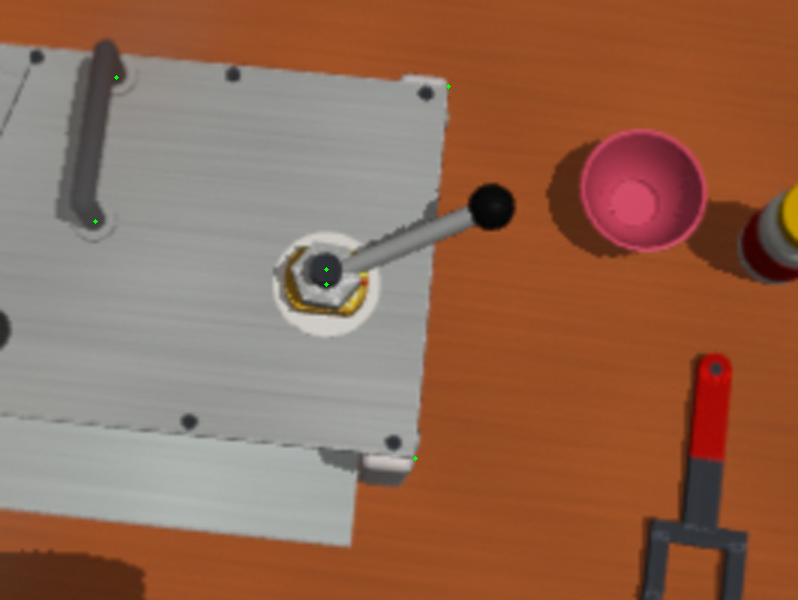

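View pics/z_side.png

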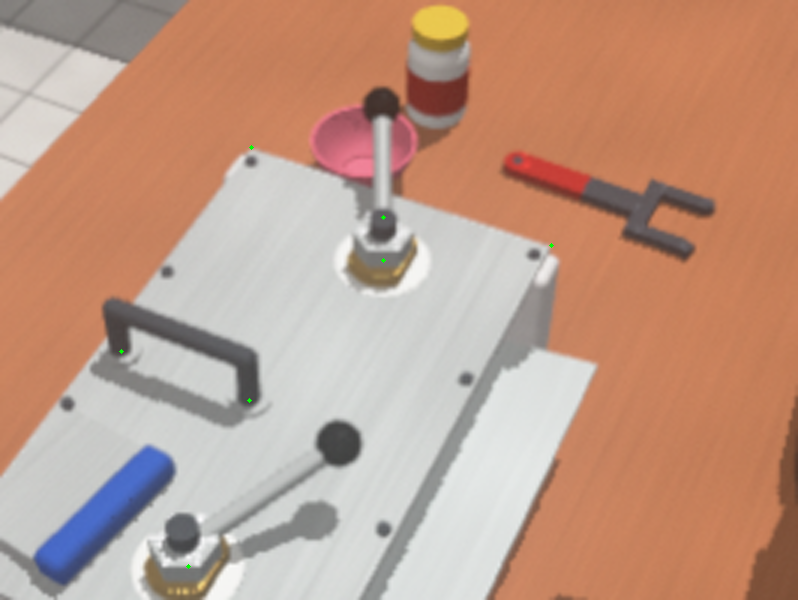

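z_top and z_side show the fitted sheeter pose lying on the deck corners, the legs' feet and the adjuster axes (axis at crop 326,284 in top). The spanner lies with its handle along world +x and its throat at about (697,535) in the crop.

Run:
```python
from h import *
s=ctrl.state(); print(s["time_s"],s["position"],R.from_rotvec(s["tcp_rot"]).as_matrix().round(3),s["opening"])
m=np.load("m.npy"); im=cv2.imread("pics/top0.png").astype(int)
b,g,r=im[...,0],im[...,1],im[...,2]
box=np.zeros(m.shape,bool); box[260:362,405:460]=1
red=box&(r>130)&(g<40); dark=box&(r<90)&(abs(r-b)<25)
for nm,k in(("red",red),("dark",dark)):
    q=np.argwhere(k)[:,::-1].astype(float); W=p2w("top",q,0.01); print(nm,k.sum(),W.mean(0),W.min(0),W.max(0))
# model fit: spanner outline vs mask red|dark
from scipy.optimize import minimize
M=((red|dark)*255).astype(np.uint8)
q=np.argwhere(M>0)[:,::-1].astype(float); W=p2w("top",q,0.01)[:,:2]
poly=lambda p:((p[...,0]>-.02)&(p[...,0]<.18)&(((abs(p[...,1])<.013)&(p[...,0]>.044))|((p[...,0]<.045)&(abs(p[...,1])<.0375)&~((p[...,0]<.029)&(abs(p[...,1])<.023)))))
gx,gy=np.meshgrid(np.arange(.36,.64,.001),np.arange(-.44,-.27,.001)); G=np.c_[gx.ravel(),gy.ravel()]
uv=w2p("top",np.c_[G,np.full(len(G),.01)]); I=cv2.remap(cv2.GaussianBlur(M,(3,3),0),uv[:,0].astype(np.float32)[:,None],uv[:,1].astype(np.float32)[:,None],cv2.INTER_LINEAR).ravel()>127
def f(v):
    c,s=np.cos(v[2]),np.sin(v[2]); d=G-v[:2]
    return (poly(np.c_[c*d[:,0]+s*d[:,1],-s*d[:,0]+c*d[:,1]])!=I).sum()
best=min(((f((x,y,a)),x,y,a) for x in np.arange(.405,.43,.002) for y in np.arange(-.37,-.34,.002) for a in np.arange(-.1,.11,.02)))
o=minimize(f,best[1:],method="Nelder-Mead",options=dict(initial_simplex=np.array(best[1:])+np.array([[0,0,0],[.003,0,0],[0,.003,0],[0,0,.02]]))); print(o.x,o.fun,I.sum())
# ball heading
B=p2w("top",[200+490/3,150+206/3],.218)[0]; A=np.array([.5785,-.0537]); d=B[:2]-A; print(B,np.hypot(*d),np.degrees(np.arctan2(d[1],d[0])-.0278))
for n,t in(("bowl",.045),("shaker",.11)): print(n,p2w("top",{"bowl":[413,213],"shaker":[472,221]}[n],t))
```

```text
0.95 [ 0.14490252 -0.63364231  0.23128807] [[ 0.975  0.223 -0.   ]
 [ 0.223 -0.975  0.   ]
 [-0.    -0.    -1.   ]] 0.9976000161816172
red 348 [ 0.55227364 -0.35877243  0.01      ] [ 0.51359749 -0.3719418   0.01      ] [ 0.5951222  -0.34599088  0.01      ]
dark 748 [ 0.45367294 -0.35520074  0.01      ] [ 0.39787178 -0.3927179   0.01      ] [ 0.58530763 -0.31692566  0.01      ]Traceback (most recent call last):
  File "<stdin>", line 15, in <module>
cv2.error: OpenCV(4.12.0) /io/opencv/modules/imgproc/src/imgwarp.cpp:1713: error: (-215:Assertion failed) dst.cols < SHRT_MAX && dst.rows < SHRT_MAX && src.cols < SHRT_MAX && src.rows < SHRT_MAX in function 'remap'
```

```bash
cat >> h.py <<'E'
from scipy.optimize import minimize
def spanner_fit(im,z,guess,pred,rng=.014,arng=.12):
    """fit (x,y,yaw) of spanner outline, top surface at height z; pred: image->bool mask"""
    M=(pred(im.astype(int))*255).astype(np.uint8)
    a=np.arange(-.23,.23,.001); gx,gy=np.meshgrid(guess[0]+a,guess[1]+a); G=np.c_[gx.ravel(),gy.ravel()]
    uv=w2p("top",np.c_[G,np.full(len(G),z)]).astype(np.float32).reshape(*gx.shape,2)
    I=(cv2.remap(cv2.GaussianBlur(M,(3,3),0),uv[...,0],uv[...,1],cv2.INTER_LINEAR)>127).ravel()
    def f(v):
        c,s=np.cos(v[2]),np.sin(v[2]); d=G-v[:2]; x=c*d[:,0]+s*d[:,1]; y=abs(-s*d[:,0]+c*d[:,1])
        p=(x>-.02)&(x<.18)&(((y<.013)&(x>.044))|((x<.045)&(y<.0375)&~((x<.029)&(y<.023))))
        return (p!=I).sum()
    best=min((f((x,y,t)),x,y,t) for x in guess[0]+np.arange(-rng,rng+.001,.0035) for y in guess[1]+np.arange(-rng,rng+.001,.0035) for t in guess[2]+np.arange(-arng,arng+.01,.03))
    b=np.array(best[1:]); o=minimize(f,b,method="Nelder-Mead",options=dict(initial_simplex=b+np.array([[0,0,0],[.003,0,0],[0,.003,0],[0,0,.02]])))
    return o.x,o.fun,I.sum()
def dark_red(box):
    def g(im):
        b,g_,r=im[...,0],im[...,1],im[...,2]; k=np.zeros(r.shape,bool); k[box[1]:box[3],box[0]:box[2]]=1
        return k&(((r>130)&(g_<40))|((r<90)&(abs(r-b)<25)))
    return g
def rows(goal_xyz,goal_R=None,base=None):
    """shift and turn in tool axes from present measured pose to goal"""
    s=ctrl.state(); R0=R.from_rotvec(s["tcp_rot"]); 
    d=R0.inv().apply(np.array(goal_xyz)-s["position"])*1000
    w=np.zeros(3) if goal_R is None else np.degrees((R0.inv()*goal_R).as_rotvec())
    return np.r_[d,w].round(1)
def down(yaw):  # tool z down, tool x at world heading yaw
    c,s=np.cos(yaw),np.sin(yaw); return R.from_matrix([[c,s,0],[s,-c,0],[0,0,-1]])
E
python3 - <<'E'
from h import *
im=cv2.imread("pics/top0.png")
sp,e,n=spanner_fit(im,.01,(.416,-.356,-.03),dark_red((405,260,460,362))); print(sp,e,n)
B=p2w("top",[200+490/3,150+206/3],.218)[0]; A=np.array([.5785,-.0537]); d=B[:2]-A; print(B,np.hypot(*d),np.degrees(np.arctan2(d[1],d[0])-.0278))
for n,t in(("bowl",.045),("shaker",.11)): print(n,p2w("top",{"bowl":[413,213],"shaker":[472,221]}[n],t))
c,s=np.cos(sp[2]),np.sin(sp[2]); g=sp[:2]+.065*np.array([c,s]); print("grasp",g)
print(rows([*g,.10],down(sp[2])),rows([*g,.004],down(sp[2])))
E
```

```text
[ 0.41615451 -0.35411648 -0.0320448 ] 505.0 5943
[ 0.62934557 -0.15380664  0.218     ] 0.11227916919479264 -64.66616961236018
bowl [[ 0.70965177 -0.28171646  0.045     ]]
shaker [[ 0.68775896 -0.40020023  0.11      ]]
grasp [ 0.48112114 -0.35619903]
[ 389.6 -195.5  131.3   -0.     0.    14.7] [ 389.6 -195.5  227.3   -0.     0.    14.7]
```

>>> move_arm:
  targets:
    - [390,-195.5,131,0,0,14.7,60]
    - [390,-195.5,131,0,0,14.7,60]
    - [390,-195.5,131,0,0,14.7,60]
    - [390,-195.5,131,0,0,14.7,60]
    - [390,-195.5,131,0,0,14.7,60]
    - [390,-195.5,131,0,0,14.7,60]
    - [390,-195.5,131,0,0,14.7,60]
    - [390,-195.5,131,0,0,14.7,60]
    - [390,-195.5,131,0,0,14.7,60]
    - [390,-195.5,131,0,0,14.7,60]
  squeeze: 60

```text
time_s: 1.95
position: [0.4843, -0.3525, 0.0988]
tcp_rot: [-3.14, 0.044, 0.001]
force: [-0.5, -1.0, -0.1]
opening: 0.703
grasp_force: 0.0
```

>>> move_arm:
  targets:
    - [0,0,0,0,0,0,60]
    - [0,0,0,0,0,0,60]

```text
time_s: 2.15
position: [0.4811, -0.3567, 0.1005]
tcp_rot: [3.141, -0.05, 0.0]
force: [0.1, 0.0, 0.2]
opening: 0.703
grasp_force: 0.0
```

Run:
```python
from h import *
print(rows([.4811,-.3562,.004],down(-.032)),ctrl.state()["opening"])
```

```text
[-0.  -0.5 96.5  0.  -0.   0. ] 0.7029657526960821
```

>>> move_arm:
  targets:
    - [0,-0.5,40,0,0,0,60]
    - [0,-0.5,75,0,0,0,60]
    - [0,-0.5,90,0,0,0,60]
    - [0,-0.5,95.5,0,0,0,60]
    - [0,-0.5,95.5,0,0,0,24]
    - [0,-0.5,95.5,0,0,0,20]
    - [0,-0.5,95.5,0,0,0,20]
    - [0,-0.5,95.5,0,0,0,20]
    - [0,-0.5,95.5,0,0,0,20]
    - [0,-0.5,95.5,0,0,0,20]
  squeeze: 80

```text
time_s: 3.15
position: [0.4822, -0.3564, 0.0067]
tcp_rot: [3.14, -0.049, 0.003]
force: [-3.8, -0.0, 8.5]
opening: 0.26
grasp_force: 78.1
```

>>> move_arm:
  targets:
    - [0,0,0,0,0,0,20]
    - [0,0,0,0,0,0,20]
    - [0,0,-30,0,0,0,20]
    - [0,0,-70,0,0,0,20]
    - [0,0,-120,0,0,0,20]
    - [0,0,-170,0,0,0,20]
    - [0,0,-220,0,0,0,20]
    - [0,0,-260,0,0,0,20]
    - [0,0,-275,0,0,0,20]
    - [0,0,-275,0,0,0,20]

```text
time_s: 4.15
position: [0.4825, -0.3563, 0.2836]
tcp_rot: [3.137, -0.05, 0.007]
force: [0.2, -0.2, -3.5]
opening: 0.262
grasp_force: 79.1
```

Run:
```python
from h import *
a=.0278; A=np.array([.5785,-.0537]); y=np.array([-np.sin(a),np.cos(a)])
s=ctrl.state(); print(s["q"])
print(rows([*(A+y*(.065+.06)),.28],down(a+np.pi/2)))
```

```text
[-6.86625809e-01  3.58423327e-01  1.65840147e+00 -1.34011399e-05
  1.11874792e+00  9.15742660e-01]
[ 7.900e+01 -4.303e+02  2.400e+00  4.000e-01 -0.000e+00 -9.340e+01]
```

>>> move_arm:
  targets:
    - [0,-30,0,0,0,-8,20]
    - [5,-70,0,0,0,-16,20]
    - [15,-115,0,0,0,-24,20]
    - [25,-160,0,0,0,-32,20]
    - [35,-205,0,0,0,-40,20]
    - [45,-250,0,0,0,-48,20]
    - [55,-295,0,0,0,-56,20]
    - [65,-340,0,0,0,-64,20]
    - [75,-385,0,0,0,-72,20]
    - [79,-415,0,0,0,-80,20]

```text
time_s: 5.15
position: [0.5734, 0.0596, 0.2786]
tcp_rot: [-2.43, -1.989, 0.001]
force: [0.2, -0.8, -2.7]
opening: 0.263
grasp_force: 79.3
```

>>> move_arm:
  targets:
    - [2,-15,0,0,0,-8,20]
    - [3,-18,0,0,0,-13.4,20]
    - [3,-18,0,0,0,-13.4,20]
    - [3,-18,0,0,0,-13.4,20]

```text
time_s: 5.55
position: [0.5563, 0.0632, 0.2791]
tcp_rot: [-2.194, -2.248, 0.001]
force: [0.1, 0.2, -3.6]
opening: 0.255
grasp_force: 79.4
```

Run:
```python
from h import *
a=.0278; A=np.array([.5785,-.0537]); y=np.array([-np.sin(a),np.cos(a)])
s=ctrl.state(); print(s["time_s"],s["position"],s["opening"])
print(rows([*(A+y*(.125)),.28],down(a+np.pi/2)))
im=snap("top","top1.png"); cv2.imwrite("pics/z1.png",cv2.resize(im[130:330,140:406],None,fx=3,fy=3,interpolation=cv2.INTER_CUBIC))
```

```text
5.55 [0.55634698 0.06316886 0.27914177] 0.25509402400525244
[ 7.6 18.9 -0.9 -0.1  0.  -0.2]
```

View pics/z1.png

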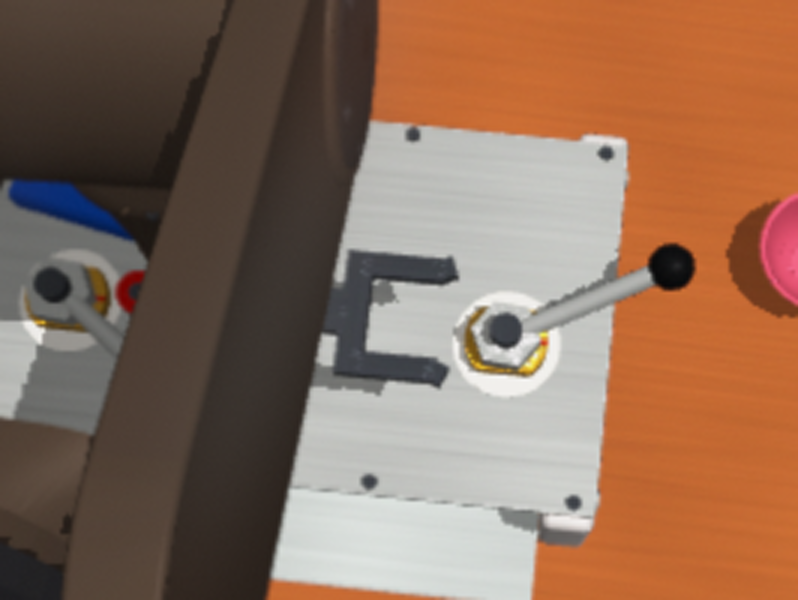

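The picture shows the jaw open towards the nut (prong tips at crop 455,268 and 440,372; nut axis 506,330), so it is about 19 mm off sideways. I'll correct this and measure the jaw with an extruded outline fit.

>>> move_arm:
  targets:
    - [5,12,0,0,0,0,20]
    - [7.6,19,0,0,0,0,20]
    - [7.6,19,0,0,0,0,20]
    - [7.6,19,0,0,0,0,20]

```text
time_s: 6.0
position: [0.5756, 0.0714, 0.2795]
tcp_rot: [-2.191, -2.251, 0.001]
force: [-0.9, -0.3, -3.8]
opening: 0.257
grasp_force: 79.4
```

```bash
cat >> h.py <<'E'
OUT=np.array([(-20,37.5),(45,37.5),(45,13),(180,13),(180,-13),(45,-13),(45,-37.5),(-20,-37.5),(-20,-23),(29,-23),(29,23),(-20,23)])/1000.
def jaw_fit(im,zu,g,xmax=.05,dbg=None):
    """extruded outline fit of the jaw part (spanner x<xmax); zu underside height; g guess"""
    sc=4; J=OUT.copy(); J[:,0]=np.minimum(J[:,0],xmax)
    def proj(v,z):
        c,s=np.cos(v[2]),np.sin(v[2]); return w2p("top",np.c_[v[0]+c*J[:,0]-s*J[:,1],v[1]+s*J[:,0]+c*J[:,1],np.full(len(J),z)])
    p0=proj(g,zu+.01); lo=(p0.min(0)-14).astype(int); hi=(p0.max(0)+14).astype(int)
    # cut away columns/rows beyond xmax side: only compare in region within x<xmax-.008 and around
    C=cv2.resize(im[lo[1]:hi[1],lo[0]:hi[0]],None,fx=sc,fy=sc,interpolation=cv2.INTER_CUBIC).astype(int)
    r,gg,b=C[...,2],C[...,1],C[...,0]; I=(r<95)&(abs(r-b)<30)
    yy,xx=np.mgrid[:I.shape[0],:I.shape[1]]; W=p2w("top",np.c_[xx.ravel()/sc-.375+lo[0],yy.ravel()/sc-.375+lo[1]],zu+.01)[:,:2]
    d=W-np.array(g[:2]); c,s=np.cos(g[2]),np.sin(g[2]); lx=(c*d[:,0]+s*d[:,1]); ly=(-s*d[:,0]+c*d[:,1])
    reg=((lx<xmax-.008)&(lx>-.03)&(abs(ly)<.048)).reshape(I.shape)
    def f(v,ret=False):
        m=np.zeros(I.shape,np.uint8)
        for z in np.linspace(zu,zu+.01,5): cv2.fillPoly(m,[np.round(((proj(v,z)-lo+.375)*sc)*16).astype(np.int32)],1,shift=4)
        return m if ret else ((m>0)!=I)[reg].sum()
    g=np.array(g); best=min((f(g+[x,y,t]),x,y,t) for x in np.arange(-.009,.01,.003) for y in np.arange(-.009,.01,.003) for t in (-.04,0,.04))
    b0=g+best[1:]; o=minimize(f,b0,method="Nelder-Mead",options=dict(initial_simplex=b0+np.array([[0,0,0],[.002,0,0],[0,.002,0],[0,0,.02]])))
    if dbg: 
        V=C.clip(0,255).astype(np.uint8); V[cv2.morphologyEx(f(o.x,True),cv2.MORPH_GRADIENT,np.ones((2,2),np.uint8))>0]=(0,255,0); cv2.imwrite(dbg,V)
    return o.x,o.fun,reg.sum()
E
python3 - <<'E'
from h import *
a=.0278; A=np.array([.5785,-.0537]); y=np.array([-np.sin(a),np.cos(a)])
s=ctrl.state(); print(s["time_s"],s["position"],s["opening"])
g=[*(np.array(s["position"][:2])-.065*y),a+np.pi/2]
im=snap("top","top2.png"); v,e,n=jaw_fit(im,s["position"][2]-.0067,g,dbg="pics/z2.png"); print(g,v,e,n)
x=np.array([np.cos(a),np.sin(a)]); d=v[:2]-A; print("lateral(sheeter x) mm",d@x*1000,"along y",d@y*1000,"yaw err deg",np.degrees(v[2]-a-np.pi/2), rows([0,0,0],down(a+np.pi/2))[3:])
E
```

```text
6.0 [0.57555694 0.0713825  0.27947046] 0.2573058385876902
[np.float64(0.5773637030802069), np.float64(0.0064076200089239616), 1.5985963267948966] [0.58040035 0.00557236 1.63456469] 1510.0 34238
lateral(sheeter x) mm 3.5471793344326508 along y 59.19663206847743 yaw err deg 2.060835464507969 [-0.  0. -0.]
```

View pics/z2.png

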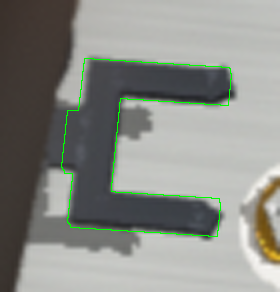

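```bash
cat >> h.py <<'E'
a=.0278; A=np.array([.5785,-.0537]); ey=np.array([-np.sin(a),np.cos(a)]); ex=np.array([np.cos(a),np.sin(a)])
def tcp_goal(v,along,lat,z,dyaw=0):
    """rigid: spanner now at v (x,y,yaw) with present tcp; where must the tcp go"""
    s=ctrl.state(); p=np.array(s["position"]); R0=R.from_rotvec(s["tcp_rot"]); m=R0.as_matrix(); ty=np.arctan2(m[1,0],m[0,0])
    t=a+np.pi/2+dyaw-v[2]; c,q=np.cos(t),np.sin(t); r=p[:2]-v[:2]
    g=A+ey*along+ex*lat+np.array([c*r[0]-q*r[1],q*r[0]+c*r[1]])
    return rows([*g,z],down(ty+t))
E
python3 - <<'E'
from h import *
print(tcp_goal(np.array([.5804,.00557,1.6346]),.058,0,.195))
E
```

```text
[-1.1 -1.1 84.5 -0.   0.   2.1]
```

>>> move_arm:
  targets:
    - [-1,-1,5,0,0,2.1,20]
    - [-1,-1,35,0,0,2.1,20]
    - [-1,-1,65,0,0,2.1,20]
    - [-1,-1,84,0,0,2.1,20]
    - [-1,-1,84,0,0,2.1,20]
    - [-1,-1,84,0,0,2.1,20]

```text
time_s: 6.65
position: [0.5745, 0.0703, 0.1962]
tcp_rot: [-2.232, -2.211, 0.0]
force: [0.1, -0.0, -3.3]
opening: 0.256
grasp_force: 79.4
```

Run:
```python
from h import *
s=ctrl.state(); print(s["time_s"],s["position"],s["force"])
g=[*(A+ey*.058),a+np.pi/2]
im=snap("top","top3.png"); v,e,n=jaw_fit(im,s["position"][2]-.0067,g,dbg="pics/z3.png"); print(v,e,n)
d=v[:2]-A; print("lat",d@ex*1000,"along",d@ey*1000,"yaw",np.degrees(v[2]-a-np.pi/2))
print(tcp_goal(v,.055,0,.1675),tcp_goal(v,.0,0,.1675))
C=cv2.resize(im[190:280,240:350],None,fx=5,fy=5,interpolation=cv2.INTER_CUBIC); Z=cv2.imread("pics/z3.png")
o=np.zeros((max(C.shape[0],Z.shape[0]),C.shape[1]+Z.shape[1],3),np.uint8);o[:C.shape[0],:C.shape[1]]=C;o[:Z.shape[0],C.shape[1]:]=Z;cv2.imwrite("pics/z3b.png",o[:600,:800]);print(o.shape)
```

```text
6.65 [0.57452544 0.07033187 0.19624771] [ 0.12862944 -0.02358371 -3.28825918]
[0.57593665 0.00473217 1.60254596] 872.0 28434
lat -0.9381551954690275 along 58.48084903576979 yaw 0.22629712706574215
[-3.4  1.3 29.4  0.1 -0.   0.2] [-58.4   3.3  29.4   0.1  -0.    0.2]
(450, 814, 3)
```

View pics/z3b.png

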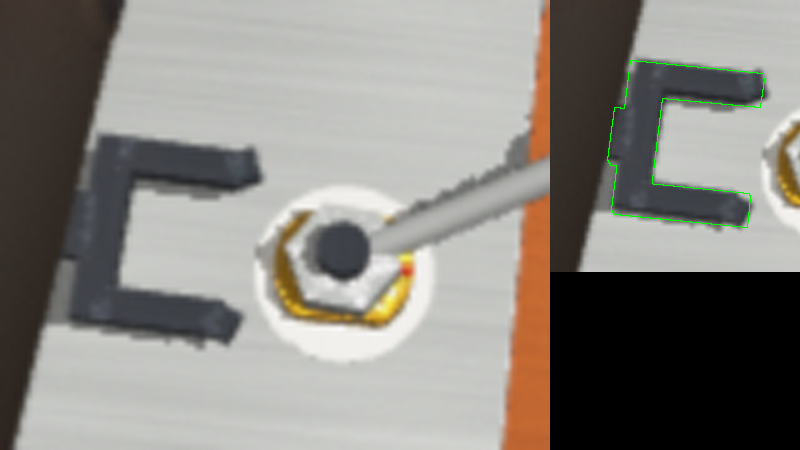

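>>> move_arm:
  targets:
    - [-1,1.3,8,0,0,0.2,20]
    - [-2,1.3,16,0,0,0.2,20]
    - [-2,1.3,22,0,0,0.2,20]
    - [-2,1.3,26,0,0,0.2,20]
    - [-2,1.3,28,0,0,0.2,20]
    - [-2,1.3,28,0,0,0.2,20]

```text
time_s: 7.3
position: [0.5756, 0.0683, 0.1675]
tcp_rot: [-2.235, -2.207, 0.001]
force: [0.2, 0.0, -4.0]
opening: 0.259
grasp_force: 79.4
```

Run:
```python
from h import *
s=ctrl.state(); print(s["time_s"],s["position"],s["force"],s["wrist_torque"])
g=[*(A+ey*.056),a+np.pi/2]
im=snap("top","top4.png"); v,e,n=jaw_fit(im,s["position"][2]-.0067,g); print(v,e,n)
d=v[:2]-A; print("lat",d@ex*1000,"along",d@ey*1000,"yaw",np.degrees(v[2]-a-np.pi/2))
print(tcp_goal(v,0,0,.1667))
```

```text
7.3 [0.57562448 0.0683474  0.16748221] [ 0.21496723  0.03886514 -3.97006356] [-0.07408227 -0.01423451 -0.01482911]
[0.57746481 0.00256443 1.57520705] 1205.0 26763
lat 0.5291623579956113 along 56.2714686062197 yaw -1.3401067256869639
[-56.3   0.2   1.   -0.   -0.   -1.3]
```

>>> move_arm:
  targets:
    - [-8,0,0,0,0,0,20]
    - [-16,0,0,0,0,0,20]
    - [-22,0,0,0,0,0,20]
    - [-27,0,0,0,0,0,20]
    - [-31,0,0,0,0,0,20]
    - [-35,0,0,0,0,0,20]

```text
time_s: 7.95
position: [0.5755, 0.033, 0.1679]
tcp_rot: [2.235, 2.207, 0.0]
force: [0.3, 1.2, -3.8]
opening: 0.258
grasp_force: 79.4
```

>>> move_arm:
  targets:
    - [-4,0,0,0,0,0,20]
    - [-8,0,0,0,0,0,20]
    - [-11,0,0,0,0,0,20]

```text
time_s: 8.25
position: [0.5754, 0.0221, 0.1679]
tcp_rot: [2.235, 2.207, 0.001]
force: [2.3, 0.6, -3.7]
opening: 0.26
grasp_force: 79.5
```

>>> move_arm:
  targets:
    - [0,1.2,0,0,0,0,20]
    - [-3,1.4,0,0,0,0,20]
    - [-6,1.5,0,0,0,0,20]
    - [-8,1.6,0,0,0,0,20]
    - [-8,1.6,0,0,0,0,20]

```text
time_s: 8.75
position: [0.5766, 0.0141, 0.1678]
tcp_rot: [-2.236, -2.207, 0.0]
force: [-0.4, 0.2, -3.7]
opening: 0.255
grasp_force: 79.4
```

Run:
```python
from h import *
s=ctrl.state(); print(s["time_s"],s["position"],s["force"],s["wrist_torque"])
im=snap("top","top5.png")
C=cv2.resize(im[190:280,240:350],None,fx=5,fy=5,interpolation=cv2.INTER_CUBIC)
ims=ctrl.get_image("side"); D=cv2.resize(ims[190:280,270:370],None,fx=5,fy=5,interpolation=cv2.INTER_CUBIC)
cv2.imwrite("pics/z5.png",np.hstack([C,D])[:,:1050]); cv2.imwrite("pics/z5.png",cv2.resize(np.hstack([C,D]),(798,342)))
```

```text
8.75 [0.57660131 0.01406388 0.16776395] [-0.35189884  0.18996193 -3.69651429] [-0.02377968 -0.00277849  0.02543157]
```

View pics/z5.png

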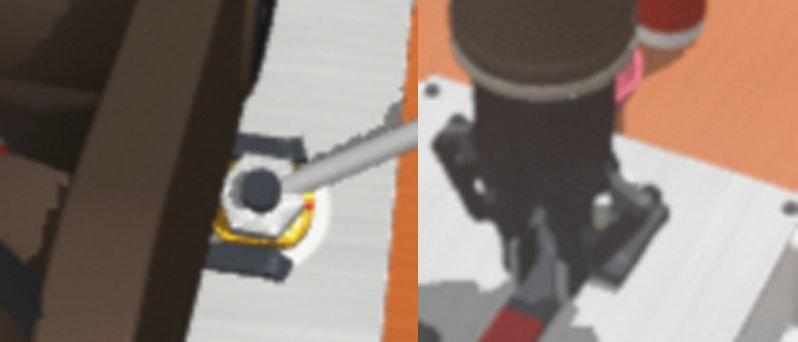

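The left part shows both prongs alongside the nut's flats, with the red line (crop 308,205) still on its mark; no side force. A final nudge, then lower and release.

>>> move_arm:
  targets:
    - [-1.5,0.1,0,0,0,0,20]
    - [-2.3,0.1,0,0,0,0,20]
    - [-2.3,0.1,1,0,0,0,20]
    - [-2.3,0.1,1,0,0,0,20]

```text
time_s: 9.25
position: [0.5768, 0.012, 0.1668]
tcp_rot: [2.235, 2.207, 0.0]
force: [0.1, 0.4, -2.2]
opening: 0.255
grasp_force: 79.6
```

>>> move_arm:
  targets:
    - [0,0,0,0,0,0,45]
    - [0,0,0,0,0,0,45]
    - [0,0,-30,0,0,0,45]
    - [0,0,-70,0,0,0,40]
    - [0,0,-110,0,0,0,0]
    - [0,0,-125,0,0,0,0]
    - [0,0,-125,0,0,0,0]

```text
time_s: 9.95
position: [0.5782, 0.0121, 0.2947]
tcp_rot: [2.233, 2.205, 0.005]
force: [0.6, -0.4, -0.7]
opening: -0.0
grasp_force: 0.0
```

```bash
cat >> h.py <<'E'
def push(h,d,z,r=.082):
    """tcp pose beside the lever; h sheeter heading deg, d offset behind bar centre line"""
    w=np.radians(h)+a; u=np.array([np.cos(w),np.sin(w)]); t=np.array([np.sin(w),-np.cos(w)])
    return [*(A+r*u-d*t),z], down(w+np.pi)
E
python3 - <<'E'
from h import *
s=ctrl.state(); print(s["time_s"],s["position"],s["opening"])
print(rows(*push(-64.7,.04,.29)))
im=snap("top","top6.png"); ims=snap("side","side6.png")
C=cv2.resize(im[180:290,200:350],None,fx=4,fy=4,interpolation=cv2.INTER_CUBIC)
cv2.imwrite("pics/z6.png",C)
print(ctrl.spot_in("top","spanner")[:2])
E
```

```text
9.95 [0.57816021 0.01208088 0.29470737] -0.0004466399539209423
[-1.199e+02  7.460e+01  5.100e+00  3.000e-01  1.000e-01 -2.760e+01]
[{'location': [294.1, 233.4], 'confidence': 0.87}]
```

>>> move_arm:
  targets:
    - [-30,19,2,0,0,-7,0]
    - [-60,38,3,0,0,-14,0]
    - [-90,57,4,0,0,-21,0]
    - [-120,74.5,5,0,0,-27.6,0]
    - [-120,74.5,5,0,0,-27.6,0]
    - [-120,74.5,5,0,0,-27.6,0]

```text
time_s: 10.7
position: [0.6491, -0.1093, 0.2849]
tcp_rot: [-1.646, -2.673, 0.001]
force: [0.1, 0.9, -0.1]
opening: -0.001
grasp_force: 0.0
```

Run:
```python
from h import *
s=ctrl.state(); print(s["time_s"],s["position"],s["opening"])
print(rows(*push(-64.7,.04,.188)))
im=snap("top","top7.png"); ims=snap("side","side7.png")
C=cv2.resize(im[180:290,200:350],None,fx=4,fy=4,interpolation=cv2.INTER_CUBIC)
D=cv2.resize(ims[200:310,240:390],None,fx=4,fy=4,interpolation=cv2.INTER_CUBIC)
cv2.imwrite("pics/z7.png",cv2.resize(np.hstack([C,D]),(800,293)))
```

```text
10.7 [ 0.64913363 -0.1093163   0.28487542] -0.0007279061402959384
[-0.6  2.4 96.9 -0.1 -0.1 -0.1]
```

View pics/z7.png

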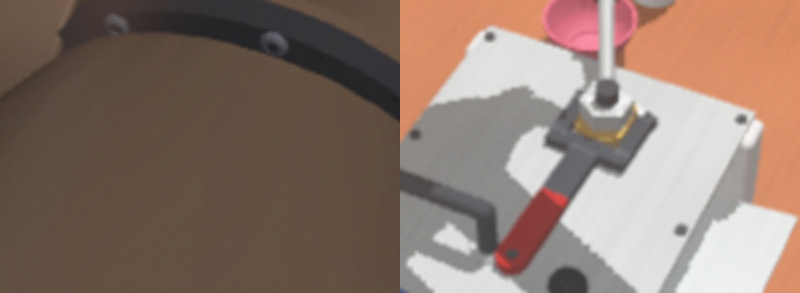

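The side view shows the spanner home round the nut, lying flat on the deck, red handle end beside the near leg. Now descend beside the lever.

>>> move_arm:
  targets:
    - [0,2,35,0,0,0,0]
    - [0,2,70,0,0,0,0]
    - [0,2,90,0,0,0,0]
    - [0,2,97,0,0,0,0]
    - [0,2,97,0,0,0,0]

```text
time_s: 11.3
position: [0.6509, -0.1071, 0.1893]
tcp_rot: [-1.643, -2.676, 0.001]
force: [0.3, 0.0, 0.5]
opening: 0.003
grasp_force: 0.0
```

Run:
```python
from h import *
s=ctrl.state(); print(s["time_s"],s["position"],s["force"])
for h,d in((-64.7,.027),(-64.7,.0215),(-68,.0215),(-72,.0215),(-76,.0215),(-80,.0215)): print(rows(*push(h,d,.188)))
```

```text
11.3 [ 0.65094122 -0.10711885  0.18927886] [0.30738436 0.01295277 0.53613367]
[ -1.6 -13.4   1.3  -0.1  -0.1   0. ]
[ -1.6 -18.9   1.3  -0.1  -0.1   0. ]
[ -2.7 -23.7   1.3  -0.1  -0.1   3.3]
[ -3.7 -29.5   1.3  -0.1  -0.1   7.3]
[ -4.2 -35.4   1.3  -0.1  -0.   11.3]
[ -4.4 -41.3   1.3  -0.1  -0.   15.3]
```

>>> move_arm:
  targets:
    - [-1.6,-8,0.5,0,0,0,0]
    - [-1.6,-14,0.5,0,0,0,0]
    - [-1.6,-19,0.5,0,0,0,0]
    - [-2.7,-24,0.5,0,0,3.3,0]
    - [-3.7,-29.5,0.5,0,0,7.3,0]
    - [-4.2,-35.5,0.5,0,0,11.3,0]
    - [-4.4,-41.5,0.5,0,0,15.3,0]

```text
time_s: 12.0
position: [0.6178, -0.1308, 0.1905]
tcp_rot: [1.988, 2.428, 0.004]
force: [8.9, 4.8, -2.0]
opening: -0.003
grasp_force: 5.1
```

Run:
```python
from h import *
s=ctrl.state(); print(s["time_s"],s["position"],s["force"],s["wrist_torque"])
for h in(-84,-88,-92,-96,-100,-104,-108,-112): print(rows(*push(h,.0215,.1885)))
```

```text
12.0 [ 0.61783304 -0.13084877  0.19051464] [ 8.93792472  4.76852825 -1.96804891] [ 0.7365042  -1.48197257 -0.00852064]
[ 0.2 -7.3  2.   0.2  0.   3.8]
[ -0.8 -13.2   2.    0.2   0.    7.8]
[ -1.3 -19.    1.9   0.2   0.   11.8]
[ -1.4 -25.    1.9   0.2   0.   15.8]
[ -1.  -30.9   1.9   0.2   0.   19.8]
[ -0.3 -36.7   1.9   0.2   0.   23.8]
[  0.8 -42.6   1.8   0.2  -0.   27.8]
[  2.4 -48.3   1.8   0.2  -0.   31.8]
```

Contact with about 10 N, as expected. Continue sweeping.

>>> move_arm:
  targets:
    - [0,-7,1,0,0,3.8,0]
    - [-0.8,-13,1,0,0,7.8,0]
    - [-1.3,-19,1,0,0,11.8,0]
    - [-1.4,-25,1,0,0,15.8,0]
    - [-1,-31,1,0,0,19.8,0]
    - [-0.3,-36.7,1,0,0,23.8,0]
    - [0.8,-42.6,1,0,0,27.8,0]

```text
time_s: 12.7
position: [0.5769, -0.1402, 0.1902]
tcp_rot: [2.511, 1.878, 0.005]
force: [8.9, -9.3, 2.9]
opening: -0.001
grasp_force: 5.5
```

Run:
```python
from h import *
s=ctrl.state(); print(s["time_s"],s["position"],s["force"],s["wrist_torque"])
for h in(-112,-116,-119,-122,-125,-128,-131,-134): print(h,rows(*push(h,.0215,.1885)))
im=snap("top","top8.png"); snap("side","side8.png")
print(ctrl.spot_in("side","lever_ball")[:3])
```

```text
12.7 [ 0.5768945  -0.14017981  0.19022431] [ 8.87227943 -9.30988955  2.85664981] [-1.31788633 -1.36248267  0.1103265 ]
-112 [ 0.1 -7.2  1.7  0.4  0.   4. ]
-116 [ -0.8 -13.    1.6   0.4   0.    8. ]
-119 [ -1.2 -17.4   1.6   0.4   0.   11. ]
-122 [ -1.3 -21.9   1.6   0.4  -0.   14. ]
-125 [ -1.3 -26.3   1.5   0.4  -0.   17. ]
-128 [ -1.  -30.7   1.5   0.4  -0.   20. ]
-131 [ -0.5 -35.1   1.5   0.4  -0.   23. ]
-134 [  0.3 -39.5   1.5   0.4  -0.   26. ]
[{'location': [324.6, 232.0], 'confidence': 0.85}]
```

>>> move_arm:
  targets:
    - [0,-7,1,0,0,4,0]
    - [-0.8,-13,1,0,0,8,0]
    - [-1.2,-17.5,1,0,0,11,0]
    - [-1.3,-22,1,0,0,14,0]

```text
time_s: 13.25
position: [0.5552, -0.1352, 0.1891]
tcp_rot: [2.721, 1.56, 0.006]
force: [8.2, -7.9, 3.8]
opening: 0.0
grasp_force: 5.6
```

>>> move_arm:
  targets:
    - [0,-4,0,0,0,3,0]
    - [0,-4,0,0,0,3,0]

```text
time_s: 13.45
position: [0.5511, -0.133, 0.189]
tcp_rot: [2.762, 1.488, 0.005]
force: [5.1, -7.8, 2.6]
opening: 0.003
grasp_force: 4.3
```

Run:
```python
from h import *
s=ctrl.state(); print(s["time_s"],s["position"],s["force"],s["wrist_torque"])
for h in(-125,-128,-131,-134): print(h,rows(*push(h,.0215,.1885)))
```

```text
13.45 [ 0.55111304 -0.13302705  0.18896371] [ 5.14700684 -7.77017471  2.57979203] [-1.23303124 -0.73484365  0.06446046]
-125 [-0.7  0.7  0.5  0.3 -0.   0.1]
-128 [-1.7 -3.6  0.4  0.3 -0.   3.1]
-131 [-2.5 -8.   0.4  0.3 -0.1  6.1]
-134 [ -3.  -12.4   0.4   0.3  -0.1   9.1]
```

>>> move_arm:
  targets:
    - [-1,-3.6,0,0,0,3,0]
    - [-1,-3.6,0,0,0,3,0]

```text
time_s: 13.65
position: [0.5476, -0.1319, 0.1889]
tcp_rot: [2.8, 1.416, 0.005]
force: [5.9, -8.6, 2.6]
opening: 0.001
grasp_force: 4.6
```

>>> move_arm:
  targets:
    - [-0.5,-4,0,0,0,3,0]
    - [-0.5,-4,0,0,0,3,0]

```text
time_s: 13.85
position: [0.5439, -0.13, 0.1889]
tcp_rot: [2.836, 1.342, 0.005]
force: [4.6, -9.8, 1.7]
opening: 0.004
grasp_force: 4.7
```

Run:
```python
from h import *
s=ctrl.state(); print(s["time_s"],s["position"],s["force"],s["wrist_torque"])
for h in(-131,-134,-137): print(h,rows(*push(h,.0215,.1885)))
im=snap("top","top9.png"); i2=snap("side","side9.png"); print(ctrl.spot_in("side","lever_ball")[:3],ctrl.spot_in("top","lever_ball")[:3])
for n,t in(("top",-125),("top",-131),("side",-125),("side",-131)):
    w=np.radians(t)+a; print(n,t,w2p(n,[*(A+.112*np.array([np.cos(w),np.sin(w)])),.218]))
C=cv2.resize(i2[180:330,220:420],None,fx=4,fy=4,interpolation=cv2.INTER_CUBIC); cv2.imwrite("pics/z9.png",C)
```

```text
13.85 [ 0.54393004 -0.13003709  0.18886331] [ 4.62423328 -9.75606607  1.74091471] [-1.45216995 -0.61961652  0.06320046]
-131 [-1.1 -0.3  0.4  0.3 -0.   0.1]
-134 [-2.1 -4.6  0.3  0.3 -0.1  3.1]
-137 [-2.9 -8.9  0.3  0.3 -0.1  6.1]
[{'location': [333.4, 231.9], 'confidence': 0.69}] [{'location': [319.3, 255.5], 'confidence': 0.93}]
top -125 [[353.51198971 275.8352378 ]]
top -131 [[349.24159226 280.33691014]]
side -125 [[359.82728184 211.02070984]]
side -131 [[362.46128967 214.16852679]]
```

View pics/z9.png

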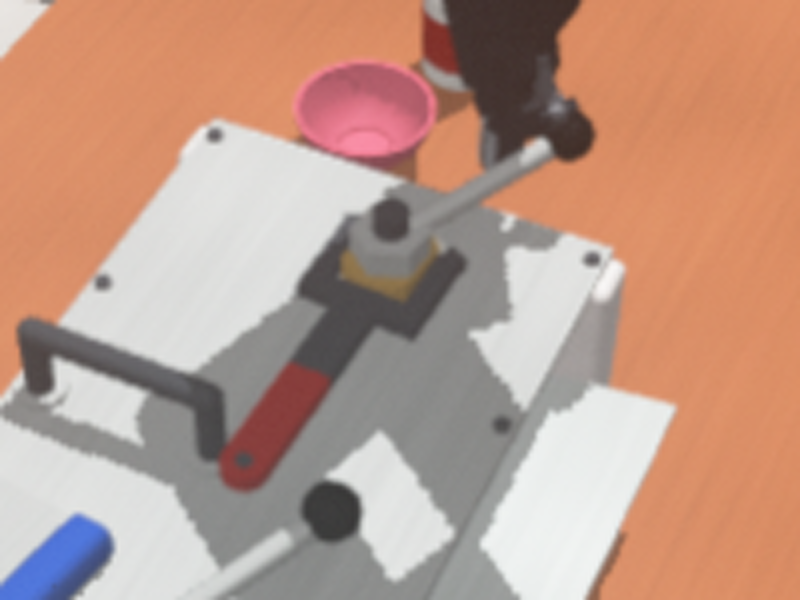

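The side view shows the spanner's end at the leg (crop 225,450) and the ball at (570,132), i.e. heading about -129°; not yet at the stop.

>>> move_arm:
  targets:
    - [-1,-2.5,0,0,0,1.5,0]
    - [-1,-2.5,0,0,0,1.5,0]

```text
time_s: 14.25
position: [0.5417, -0.129, 0.1888]
tcp_rot: [2.853, 1.306, 0.006]
force: [5.4, -7.5, 0.9]
opening: 0.001
grasp_force: 4.8
```

>>> move_arm:
  targets:
    - [-1,-2.5,0,0,0,1.5,0]
    - [-1,-2.5,0,0,0,1.5,0]

```text
time_s: 14.45
position: [0.5393, -0.128, 0.1888]
tcp_rot: [2.87, 1.269, 0.006]
force: [7.8, -5.2, -0.3]
opening: -0.002
grasp_force: 4.8
```

>>> move_arm:
  targets:
    - [-0.5,-2.5,0,0,0,1.5,0]
    - [-0.5,-2.5,0,0,0,1.5,0]

```text
time_s: 14.65
position: [0.5379, -0.1272, 0.189]
tcp_rot: [2.885, 1.231, 0.008]
force: [10.2, -9.4, 0.3]
opening: -0.0
grasp_force: 7.1
```

>>> move_arm:
  targets:
    - [0,-2,0,0,0,0,0]
    - [0,-2,0,0,0,0,0]

```text
time_s: 14.85
position: [0.5372, -0.1263, 0.1893]
tcp_rot: [2.883, 1.232, 0.01]
force: [13.9, -13.7, -1.9]
opening: -0.002
grasp_force: 9.5
```

>>> move_arm:
  targets:
    - [0,-2,0,0,0,0,0]
    - [0,-2,0,0,0,0,0]

```text
time_s: 15.05
position: [0.5365, -0.1255, 0.1895]
tcp_rot: [2.881, 1.231, 0.011]
force: [16.1, -17.5, -1.8]
opening: -0.005
grasp_force: 11.9
```

>>> move_arm:
  targets:
    - [0,-1.5,0,0,0,0,0]
    - [0,-1.5,0,0,0,0,0]
    - [0,-1.5,0,0,0,0,0]
    - [0,8,0,0,0,0,0]
    - [0,25,0,0,0,0,0]
    - [0,25,-40,0,0,0,0]
    - [0,25,-80,0,0,0,0]
    - [0,25,-115,0,0,0,0]
    - [0,25,-115,0,0,0,0]

```text
time_s: 15.95
position: [0.5524, -0.1409, 0.3077]
tcp_rot: [2.884, 1.232, 0.01]
force: [-0.0, -0.4, -0.7]
opening: -0.002
grasp_force: 0.0
```

Run:
```python
from h import *
s=ctrl.state(); print(s["time_s"],s["position"])
i2=snap("side","side10.png"); i1=snap("top","top10.png")
def blob(im,c,r=9):
    k=np.zeros(im.shape[:2],bool); cv2_=np.zeros(im.shape[:2],np.uint8); cv2.circle(cv2_,c,r,1,-1); g=im.max(2); m=(cv2_>0)&(g<60); q=np.argwhere(m)[:,::-1]; return q.mean(0),len(q)
# ball heading in side by matching
c,n=blob(i2,(362,214)); print(c,n)
for t in range(-125,-137,-2):
    w=np.radians(t)+a; print(t,w2p("side",[*(A+.112*np.array([np.cos(w),np.sin(w)])),.218])[0])
# spanner red tip in side, top face z=.17
hs=i2.astype(int); red=(hs[...,2]>90)&(hs[...,1]<70)&(hs[...,0]<80); k=np.zeros(red.shape,bool); k[260:310,265:305]=1
q=np.argwhere(red&k)[:,::-1].astype(float); W=p2w("side",q,.17)[:,:2]-A; print(len(q)); lc=np.c_[W@ey,W@ex]; 
p=np.polyfit(lc[:,0],lc[:,1],1); print("red y-range",lc[:,0].min(),lc[:,0].max(),"centroid",lc.mean(0),"yaw cw deg",np.degrees(np.arctan(p[0])),np.degrees(np.arctan2(*lc.mean(0)[::-1])))
C=cv2.resize(i2[180:330,220:420],None,fx=4,fy=4,interpolation=cv2.INTER_CUBIC); cv2.imwrite("pics/z10.png",C)
```

```text
15.95 [ 0.55238325 -0.14089346  0.30772479]
[nan nan] 0
-125 [359.82728184 211.02070984]
-127 [360.75334838 212.04731712]
-129 [361.63176931 213.09693145]
-131 [362.46128967 214.16852679]
-133 [363.24068914 215.26104201]
-135 [363.96878417 216.37338098]
398
red y-range 0.09399016901313 0.18330512979464458 centroid [0.13797127 0.00325305] yaw cw deg 1.7422872967527894 1.3506560927244846<stdin>:5: RuntimeWarning: Mean of empty slice.
  ret = um.true_divide(
```

View pics/z10.png

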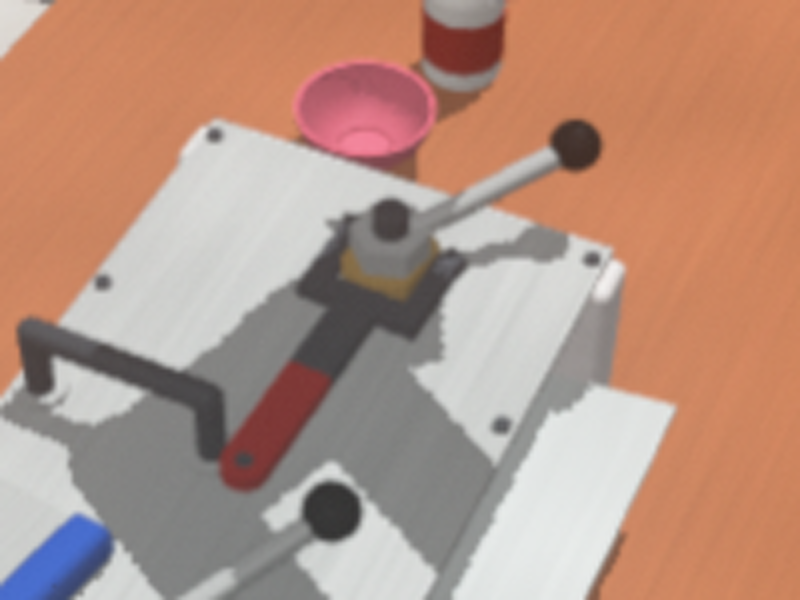

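Run:
```python
from h import *
print(rows([.5796,.0163,.285],down(np.radians(89.1))))
```

```text
[ 1.332e+02 -8.730e+01  1.840e+01  1.000e-01 -0.000e+00 -4.280e+01]
```

>>> move_arm:
  targets:
    - [20,-13,0,0,0,-7,0]
    - [45,-30,0,0,0,-15,30]
    - [70,-46,5,0,0,-23,50]
    - [95,-62,10,0,0,-31,50]
    - [120,-79,18,0,0,-39,50]
    - [133,-87,18,0,0,-42.8,50]
    - [133,-87,18,0,0,-42.8,50]
    - [133,-87,18,0,0,-42.8,50]

```text
time_s: 16.85
position: [0.5789, 0.0161, 0.2835]
tcp_rot: [-2.24, -2.202, 0.002]
force: [0.4, -0.1, -0.4]
opening: 0.586
grasp_force: 0.0
```

Run:
```python
from h import *
s=ctrl.state(); print(s["time_s"],s["position"],s["opening"])
print(rows([.5796,.0163,.1668],down(np.radians(89.1))))
```

```text
16.85 [0.57888713 0.01612506 0.28346001] 0.5858058916599901
[ 2.000e-01  9.000e-01  1.167e+02 -1.000e-01  0.000e+00 -1.000e-01]
```

>>> move_arm:
  targets:
    - [0,0.6,45,0,0,0,50]
    - [0,0.6,85,0,0,0,50]
    - [0,0.6,108,0,0,0,50]
    - [0,0.6,115.5,0,0,0,50]
    - [0,0.6,115.5,0,0,0,50]
    - [0,0.6,115.5,0,0,0,20]
    - [0,0.6,115.5,0,0,0,20]
    - [0,0.6,115.5,0,0,0,20]
    - [0,0.6,115.5,0,0,0,20]
  squeeze: 60

```text
time_s: 17.75
position: [0.5809, 0.0161, 0.1701]
tcp_rot: [2.238, 2.202, 0.002]
force: [-1.5, -1.9, 7.5]
opening: 0.233
grasp_force: 4.0
```

>>> move_arm:
  targets:
    - [0,0,-0.5,0,0,0,20]
    - [3,0,-0.5,0,0,0,20]
    - [6,0,-0.5,0,0,0,20]

```text
time_s: 18.05
position: [0.5808, 0.022, 0.1702]
tcp_rot: [2.238, 2.203, 0.001]
force: [-0.5, -5.6, 7.7]
opening: 0.235
grasp_force: 3.9
```

The fingers rode onto the spanner's top. Lift, open narrower, and go deeper.

>>> move_arm:
  targets:
    - [0,0,-12,0,0,0,20]
    - [0,0,-12,0,0,0,38]
    - [0,0,-12,0,0,0,38]
    - [0,0,-12,0,0,0,38]

```text
time_s: 18.45
position: [0.5801, 0.0223, 0.1812]
tcp_rot: [-2.239, -2.203, 0.0]
force: [-0.6, 1.1, 0.4]
opening: 0.446
grasp_force: 0.0
```

Run:
```python
from h import *
s=ctrl.state(); print(s["time_s"],s["position"],s["opening"],s["force"])
i2=snap("side","side11.png")
hs=i2.astype(int); red=(hs[...,2]>90)&(hs[...,1]<70)&(hs[...,0]<80); k=np.zeros(red.shape,bool); k[260:310,265:305]=1
q=np.argwhere(red&k)[:,::-1].astype(float); W=p2w("side",q,.17)[:,:2]-A; lc=np.c_[W@ey,W@ex]; print(len(q),"red",lc[:,0].min(),lc[:,0].max(),lc.mean(0))
print(rows([.5796,.0223,.163],down(np.radians(89.1))))
```

```text
18.45 [0.58005266 0.022303   0.18124309] 0.44615610036599146 [-0.58223167  1.07663126  0.35632217]
355 red 0.09682451023947189 0.1824273860344896 [0.13983311 0.00303823]
[ 0.  -0.4 18.1 -0.  -0.  -0. ]
```

>>> move_arm:
  targets:
    - [0,-0.3,8,0,0,0,38]
    - [0,-0.3,14,0,0,0,38]
    - [0,-0.3,18,0,0,0,38]
    - [0,-0.3,18,0,0,0,38]

```text
time_s: 18.9
position: [0.5793, 0.0223, 0.1623]
tcp_rot: [-2.238, -2.203, 0.002]
force: [-0.4, 0.6, 0.1]
opening: 0.448
grasp_force: 0.0
```

Clean descent around the handle; close.

>>> move_arm:
  targets:
    - [0,0,0,0,0,0,18]
    - [0,0,0,0,0,0,18]
    - [0,0,0,0,0,0,18]
    - [0,0,0,0,0,0,18]
  squeeze: 60

```text
time_s: 19.3
position: [0.578, 0.0223, 0.1631]
tcp_rot: [-2.237, -2.202, 0.004]
force: [-10.9, -0.2, 4.8]
opening: 0.279
grasp_force: 59.5
```

>>> move_arm:
  targets:
    - [0,-1.5,-0.3,0,0,0,18]
    - [0,-1.5,-0.5,0,0,0,18]
    - [4,-1.6,-0.5,0,0,0,18]
    - [9,-1.8,-0.5,0,0,0,18]
    - [14,-2,-0.5,0,0,0,18]

```text
time_s: 19.8
position: [0.5783, 0.0364, 0.1639]
tcp_rot: [2.239, 2.203, 0.0]
force: [-0.7, -0.2, -3.9]
opening: 0.281
grasp_force: 59.9
```

>>> move_arm:
  targets:
    - [5,-0.1,-0.3,0,0,0,18]
    - [11,-0.2,-0.3,0,0,0,18]
    - [18,-0.4,-0.3,0,0,0,18]
    - [26,-0.7,-0.3,0,0,0,18]
    - [35,-1.1,-0.3,0,0,0,18]
    - [42,-1.5,-0.3,0,0,0,18]
    - [44,-1.5,-0.3,0,0,0,18]

```text
time_s: 20.5
position: [0.5772, 0.0813, 0.1641]
tcp_rot: [-2.238, -2.204, -0.0]
force: [-0.5, 0.0, -4.1]
opening: 0.282
grasp_force: 59.9
```

>>> move_arm:
  targets:
    - [0,0,-15,0,0,0,18]
    - [0,0,-45,0,0,0,18]
    - [0,0,-85,0,0,0,18]
    - [0,0,-120,0,0,0,18]
    - [0,0,-135,0,0,0,18]
    - [0,0,-135,0,0,0,18]

```text
time_s: 21.1
position: [0.5785, 0.0804, 0.3016]
tcp_rot: [2.237, 2.202, 0.005]
force: [-0.1, 1.0, -4.2]
opening: 0.28
grasp_force: 59.9
```

Run:
```python
from h import *
s=ctrl.state(); print(s["time_s"],s["position"],s["force"])
print(rows([.485,-.356,.30],down(-.02)))
im=snap("top","top12.png"); i2=snap("side","side12.png")
```

```text
21.1 [0.57852612 0.08044606 0.30155882] [-0.10556222  1.01139302 -4.21819422]
[-4.379e+02 -8.650e+01  1.000e+00  2.000e-01 -2.000e-01  9.020e+01]
```

>>> move_arm:
  targets:
    - [-30,-6,0,0,0,8,18]
    - [-70,-14,0,0,0,16,18]
    - [-115,-23,0,0,0,24,18]
    - [-160,-32,0,0,0,32,18]
    - [-205,-41,0,0,0,40,18]
    - [-250,-50,0,0,0,48,18]
    - [-295,-59,0,0,0,56,18]
    - [-340,-68,0,0,0,64,18]
    - [-385,-77,0,0,0,72,18]
    - [-420,-84,0,0,0,80,18]

```text
time_s: 22.2
position: [0.485, -0.3403, 0.2971]
tcp_rot: [-3.131, -0.238, 0.003]
force: [0.5, 0.3, -2.9]
opening: 0.278
grasp_force: 59.9
```

Run:
```python
from h import *
print(ctrl.state()["position"],rows([.485,-.356,.30],down(-.02)))
```

```text
[ 0.48502456 -0.34029206  0.29709895] [-2.4 15.5 -2.9 -0.1  0.1  9.8]
```

>>> move_arm:
  targets:
    - [-2.4,15.5,20,0,0,8,18]
    - [-2.4,15.5,65,0,0,9.8,18]
    - [-2.4,15.5,115,0,0,9.8,18]
    - [-2.4,15.5,165,0,0,9.8,18]
    - [-2.4,15.5,210,0,0,9.8,18]
    - [-2.4,15.5,245,0,0,9.8,18]
    - [-2.4,15.5,265,0,0,9.8,18]
    - [-2.4,15.5,275,0,0,9.8,18]
    - [-2.4,15.5,275,0,0,9.8,18]

```text
time_s: 23.1
position: [0.4854, -0.3529, 0.0221]
tcp_rot: [-3.139, 0.02, 0.004]
force: [1.0, 0.4, -2.7]
opening: 0.281
grasp_force: 59.8
```

Run:
```python
from h import *
print(ctrl.state()["position"],rows([.485,-.356,.0035],down(-.02)))
```

```text
[ 0.48541838 -0.35293379  0.02208154] [-0.3  3.1 18.6 -0.1  0.2  0.4]
```

>>> move_arm:
  targets:
    - [0,0,8,0,0,0,18]
    - [0,0,14,0,0,0,18]
    - [0,0,17.5,0,0,0,18]
    - [0,0,18.5,0,0,0,18]
    - [0,0,18.5,0,0,0,18]

```text
time_s: 23.6
position: [0.4868, -0.354, 0.0058]
tcp_rot: [3.141, -0.02, 0.0]
force: [0.3, -0.5, -4.1]
opening: 0.279
grasp_force: 59.9
```

>>> move_arm:
  targets:
    - [0,0,1.5,0,0,0,18]
    - [0,0,2.5,0,0,0,18]
    - [0,0,2.5,0,0,0,18]
    - [0,0,2.5,0,0,0,40]
    - [0,0,2.5,0,0,0,40]
    - [0,0,2.5,0,0,0,40]

```text
time_s: 24.2
position: [0.4868, -0.354, 0.0032]
tcp_rot: [3.141, -0.02, 0.0]
force: [0.8, 0.4, 0.0]
opening: 0.463
grasp_force: 0.0
```

>>> move_arm:
  targets:
    - [0,0,-15,0,0,0,40]
    - [0,0,-50,0,0,0,40]
    - [0,0,-100,0,0,0,40]
    - [0,0,-150,0,0,0,40]
    - [0,-40,-200,0,0,0,40]
    - [0,-20,-200,0,0,0,40]

```text
time_s: 24.8
position: [0.488, -0.3318, 0.2087]
tcp_rot: [3.139, -0.017, 0.007]
force: [-0.8, 0.3, -1.6]
opening: 0.467
grasp_force: 0.0
```

Run:
```python
from h import *
s=ctrl.state(); print(s["time_s"],s["position"],s["force"])
i2=snap("side","side13.png"); i1=snap("top","top13.png")
for n in("top","side"): print([(d["location"],d["confidence"]) for d in ctrl.spot_in(n,"spanner")[:2]])
C=cv2.resize(i2[100:330,220:450],None,fx=2.5,fy=2.5,interpolation=cv2.INTER_CUBIC); cv2.imwrite("pics/z13.png",C)
```

```text
24.8 [ 0.48799352 -0.33176891  0.20871843] [-0.8240304   0.28460744 -1.5741266 ]
[([435.1, 283.9], 0.58)]
[([403.7, 230.0], 0.97)]
```

View pics/z13.png

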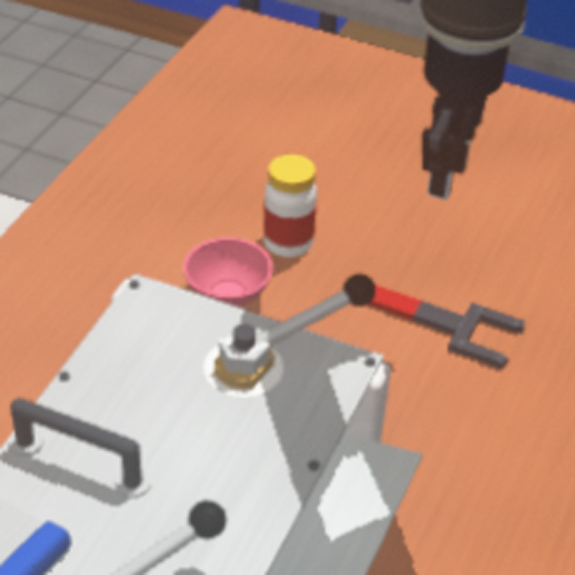

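The spanner lies flat on the bench (crop 375–520, 290–360), the lever is still at its tight heading (ball at 360,290), and the shaker and bowl are unmoved.

```bash
python3 -c "
from h import *
print(ctrl.hand_in())"
```

```text
the job is handed in; nothing more can be done
None
```

I handed the job in at about 25 s of the 67 s, but no verdict came back: the locknut went solid, the spanner lies flat on the bench, and the scraper, jar and bowl were left alone; the nut looked about 7–9° off its mark (limit 12°), judged only from the lever's heading, not measured at the mark.

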